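Close up the driver-bit case

ROBOT

A 6-joint arm with a two-finger parallel gripper is mounted at the origin on a cart in front of the work surface, level with it; the furniture and walls round the work are solid. World frame = base frame: x ahead of the robot, y to its left, z up, the work surface at z = 0. Lengths are in m, angles in rad, forces in N, time in s.
With the tool pointing down it reaches from about 0.375 to 0.975 m from the base axis. Payload 3.8 kg.
Tool frame: the origin (TCP) lies midway between the tips of the shut fingers; the grasp point (between the pads) lies 19 mm behind it; z points along the fingers, y is the line along which they close (so a half turn about z gives the same grasp; the last joint's range is limited). The gripper opens to 85 mm and grips with 20 to 120 N. Pads are 22 mm wide; open, the fingers measure 114 mm over their backs; the gripper's body (76 mm by 85 mm) begins 54 mm behind the grasp point. The pads swing forward as they close: fully open they stand 13 mm farther back than shut.
Start: joints at [1.077, 0.264, 1.604, -0, 1.274, -0.037], TCP at [0.298, 0.606, 0.231] pointing down, gripper open.
Joint ranges: [-2.63, 2.63], [-0.94, 2.18], [0.31, 2.57], [-1.31, 4.45], [0, 2.66], [-2.55, 2.55]. Speed limits (rad/s): [2.57, 2.57, 3.14, 3.14, 3.14, 3.14].

INTERFACE

Orientations are given as a rotation vector (axis times angle).
In Python, from workcell import read_state, vision, ticket gives the robot as it stands. The module is installed in compiled form; this text tells all that it offers.
- The arm moves only by the tool jog_arm, never from a script. Its arguments are lists of equal length, an entry for each row: "turn": the turn, a rotation vector about the tool's x, y, z in rad, a list of three; "delta_pos": the shift along the tool's x, y, z in m, a list of three; "gripper": the finger opening in m, from 0 to 0.0854. In form: {"turn": [[rx, ry, rz], ...], "delta_pos": [[dx, dy, dz], ...], "gripper": [gripper, ...]}. A call has 1 to 20 rows; each row shifts and turns the commanded pose from where the row before left it, along the tool's axes as they then stand; what a row does not reach is not made up. A row lasts 1/12 s, in which the tool goes at most 41.7 mm and 7.16 degrees, less where a joint would pass 70% of its speed; a pose out of reach is approached as far as the arm can. A call with a gripper value outside its range is refused whole. The fingers move at their own pace and stop on an object; "grip_force" is the grip in N (left out, the last holds). Time passes only in rows, so rows that do not move let the fingers close. It gives the time, the measured TCP pose, the force, the opening and the grip force at its end, in the units of the state.
- read_state(): the state, without advancing time (a new reading comes with each control period).
- vision.read_camera(name): name is "scene" or "top" or "wrist"; returns the picture (480x640x3 uint8, red, green, blue); there is no depth.
- vision.calibration(name): a dict with "vfov" (degrees; the focal length in pixels is half the picture's height over the tangent of half this angle, whatever the lens; pixels are square), "cx", "cy" (the principal point, pixels), "dist" ([k1, k2, p1, p2, k3] as OpenCV has them; the pictures are not rectified), "R" (3x3) and "t" (3): a world point X has camera coordinates R X + t; the wrist camera has in their place "mount" (4x4, takes a point from camera to tool coordinates, whose origin is the TCP and whose axes are the flange's). Camera axes: x right, y down, z forward; pixel columns grow to the right and rows downward; lengths in m; the calibration is good to about 2 mm. A picture is of the moment at which its call begins: read the wrist's pose just before it. calibration takes no time and is no camera call.
- ticket.finish_job(): hands the job in; it is judged then, once.
The state is a dict: "time": time; "q": joint angles; "joint_vel": joint speeds; "joint_torque": joint torques, N m; "tool_pos": TCP position; "tcp_rot": TCP orientation; "wrist_force": force on the tool from outside, world axes, zero at the start; "torque": the same for the moment, N m; "width": opening from 0.0 (shut) to 1.0 (fully open); "grip_force": force on a finger pad.
Only numpy, scipy, OpenCV 4.12 (cv2) and the standard library are available. Lean on these libraries where they do the work, as an engineer would, in place of code of your own. Each camera call takes 0.05 s, during which the arm holds its last target. There are 200 camera calls.

TASK

The driver-bit case is being put away. With the fingertips, push the upright bit leaf back and down until it lies flat in the tray, then swing the cover shut over it and press its front edge down until the red catch at the front of the case snaps over and holds it. Only push and press, grip and lift nothing: the case stays standing where it is, the driver and tweezers stay in it, and everything else on the counter is left alone.

Things in the scene. Friction and masses are not known exactly. Their poses are not given: they have to be found in the camera images.
- case: blue steel bit case standing loose on the counter (1.8 kg). Tray 140 deep (its x) x 220 wide (its y), 4 mm walls, rim 60 above the counter, on four 10 mm feet. Origin: on the counter under its centre; x points from its front (red catch) to its back (cover hinge), z up. It stands turned: front to the robot's left, so its x points to the robot's right and a little away
- leaf (a joint): angle of the light grey bit leaf, a plate 85 long x 202 wide x 5 thick that carries two rows of 25 mm driver bits on its front face (its top face when down; bits stand up to 8 above the plate). Hinge axis parallel to the case's y, at x = -45, z = 49.5 in the case. 0 = flat in the tray, free edge toward the back, its top face 52 above the counter; about 1.57 = upright; stop at 1.6. It stays where it is left: stiff hinge, 0.14 N m, so about 1 to 3 N at the free edge
- leaf_press (a point): point on the leaf's front (top) face where a fingertip can push: middle of the 20 mm strip free of bits along the free edge, 73 from the leaf's hinge axis; beyond it, 80 to 84 from the axis, runs a ridge 4 high and 90 long. Site x points from hinge to free edge, z out of the face
- leaf_hinge (a point): middle of the leaf's hinge axis; axes as leaf_press
- cover (a joint): angle of the blue cover, a shell 140 x 220 x 22 hinged along the back rim of the tray. 0 = shut (its outside is then 82 above the counter); 1.57 = standing upright; stop at 1.95. Stiff hinge, 0.22 N m: it stays where it is left, about 1.5 to 3 N at its free edge moves it. At about 0.1 it comes to rest on the catch; pressing on with about 10 to 15 N at cover_press snaps it past to 0, where the catch holds it. If the leaf is up, the cover runs onto it and cannot shut
- cover_press (a point): point on the outside of the cover on its middle line, 115 from the hinge line and 25 from the free edge: push here from behind to swing it, and press down here at the end. Site x points from free edge to hinge, z out of the outside face (up when shut)
- cover_hinge (a point): middle of the cover's hinge line, at x = 70, z = 60 in the case; axes as cover_press
- catch (a joint): tilt of the red springy tongue (44 wide, 50 tall) at the middle of the case's front wall, reaching 79 mm forward of the case's origin: 0 = at rest, grows up to 0.15 as its nose is forced outward; it springs back by itself
- driver: precision driver, dark and orange, 166 x 18 x 20, lying loose in the tray under the leaf; origin under the middle
- tweezers: steel tweezers, 124 x 12 x 8, lying loose in the slot at the back of the tray; origin under the middle
- cutters: side cutters with blue handles, 142 x 54 x 11, lying in front of the case, left of it as the robot sees it; origin under the middle
- bowl: round metal parts bowl with screws, diameter 94, 23 high, standing behind the case, right of it as the robot sees it; origin under the middle
- multimeter: yellow and black multimeter, 150 x 74 x 51, at the right; origin under the middle
- battery: black battery pack with an orange button, 84 x 46 x 46, at the right; origin under the middle
- jar: clear screw jar with a red cap, diameter 42, 56 high, at the back left; origin under the middle

How it is judged:
On the way, in this order (a step that is already met when the one before it is completed fails the run):
1. the bit leaf lies flat in the tray, with the cover still standing open (value of joint leaf below 0.06 rad and value of joint cover above 1.2 rad), for 0.2 s.
2. the cover is shut over it, past the catch, and the catch has sprung back (value of joint each of cover, catch below 0.03 rad and value of joint leaf below 0.06 rad), for 0.2 s.
At the end, for the whole second after the job is handed in: The leaf is within 0.06 rad of flat, the cover within 0.03 rad of shut with the catch sprung back (within 0.03 rad), the case at rest upright within 30 mm of where it stood, the driver and tweezers in it, and every other thing within 30 mm of where it stood (all of step 2 and distance of each of case, cutters, bowl, multimeter, battery, jar from where it was at the start of the episode below 0.03 m and angle between case's own z axis and vertical below 0.05 rad and linear speed of case below 0.02 m/s and x of driver in the frame of case between -0.07 and 0.07 m and y of driver in the frame of case between -0.08 and 0.08 m and z of each of driver, tweezers in the frame of case below 0.05 m and x of tweezers in the frame of case between -0.07 and 0.07 m and y of tweezers in the frame of case between -0.08 and 0.08 m); the robot touches nothing.
It fails at once if the leaf or the cover is taken between the fingers instead of being pushed ((contact force between the fingers and case above 0.5 N and x of the grasp point in the frame of leaf_press between -0.07 and 0.01 m and y of the grasp point in the frame of leaf_press between -0.1 and 0.1 m and z of the grasp point in the frame of leaf_press between -0.006 and 0.001 m) or (contact force between the fingers and case above 0.5 N and x of the grasp point in the frame of cover_press between -0.023 and 0.1 m and y of the grasp point in the frame of cover_press between -0.108 and 0.108 m and z of the grasp point in the frame of cover_press between -0.02 and -0.002 m)).
It fails at once if the arm or the gripper's body, not the fingers, presses on the case with over 10 N (contact force between the arm and case above 10 N).
It fails at once if the cover is brought down on the standing leaf (cover below 0.7 rad with the leaf above 0.25 rad) (value of joint cover below 0.7 rad and value of joint leaf above 0.25 rad).
It fails at once if the case is lifted, tipped (0.15 rad) or shoved more than 30 mm (height (world z) of case above 0.015 m or angle between case's own z axis and vertical above 0.15 rad or distance of case from where it was at the start of the episode above 0.03 m).
It fails at once if the driver or the tweezers are lifted out of the tray, or another thing on the counter is lifted or moved more than 30 mm (z of any of driver, tweezers in the frame of case above 0.05 m or distance of any of cutters, bowl, multimeter, battery, jar from where it was at the start of the episode above 0.03 m or height (world z) of any of cutters, bowl, multimeter, battery, jar above 0.015 m).
It also fails if it takes over 51 s, if anything falls off the work surface, if the arm or the gripper's body presses on something with over 40 N, if the wrist force passes 120 N, or if a joint passes its speed limit or range.

## Working session

There is one attempt and no reset: what is moved stays moved. The work goes in short steps, Python scripts to look and compute and a tool call to move; the robot and the scene stay as the last step left them, time stands still between calls to the robot, and variables do not carry over. Pictures are saved under pics/ and viewed, at most 10 in all, crops included, and the job is handed in when it is done.

Besides the shell and the picture viewer there is one more tool, called after "Call:" as name(argument=value, ...) on one line, values as JSON. jog_arm: Moves the arm, as the interface text tells. Its arguments: {"type":"object","properties":{"turn":{"type":"array","items":{"type":"array","items":{"type":"number"}}},"delta_pos":{"type":"array","items":{"type":"array","items":{"type":"number"}}},"gripper":{"type":"array","items":{"type":"number"}},"grip_force":{"type":"number"}},"required":["turn","delta_pos","gripper"]}

```bash
mkdir -p pics
python3 - <<'E'
from workcell import read_state, vision
import cv2
s=read_state();print(s)
for n in("scene","top"):
    cv2.imwrite(f"pics/{n}0.png",vision.read_camera(n)[:,:,::-1]); print(vision.calibration(n))
print(vision.calibration("wrist"))
E
```

```text
{'time': 0.0, 'q': array([ 1.07708628e+00,  2.64801078e-01,  1.60540841e+00, -1.40063818e-05,
        1.27370117e+00, -3.68744373e-02]), 'joint_vel': array([-0.00041444,  0.0004739 , -0.0008308 ,  0.00060359,  0.00011433,
        0.00166792]), 'joint_torque': array([ 1.62205150e-03, -5.15111589e+01, -3.67308140e+01, -2.39725756e-05,
        1.31232943e-02,  4.52762094e-06]), 'tool_pos': array([0.2973841 , 0.60512427, 0.22991116]), 'tcp_rot': array([-0.71123046, -3.05941271,  0.00351859]), 'wrist_force': array([-0.27111431,  0.37677684,  0.17137129]), 'torque': array([-0.02384608,  0.01526006,  0.00263414]), 'grip_force': 0.0, 'width': 0.9978221979637464}
{'vfov': 57.45375222366567, 'cx': 318.0284393960362, 'cy': 236.94870628867068, 'dist': array([-0.09621134,  0.        ,  0.        ,  0.        ,  0.        ]), 'R': array([[ 0.70092396, -0.7129633 ,  0.01972128],
       [-0.4860535 , -0.49771619, -0.71835269],
       [ 0.52197471,  0.49392502, -0.69539951]]), 't': array([-0.47107815,  0.27199188,  1.32866526])}
{'vfov': 48.01028896459621, 'cx': 312.86130096968907, 'cy': 242.47129380379224, 'dist': array([-0.07132613,  0.        ,  0.        ,  0.        ,  0.        ]), 'R': array([[-0.02161581, -0.999745  ,  0.00653426],
       [-0.99538491,  0.0209094 , -0.09365726],
       [ 0.09349675, -0.00852859, -0.99558306]]), 't': array([-0.13688279,  0.55095935,  1.41834226])}
{'vfov': 61.72279144193213, 'cx': 316.65695368491754, 'cy': 241.84072543096582, 'dist': array([-0.06267065,  0.        ,  0.        ,  0.        ,  0.        ]), 'mount': array([[-7.71115775e-04, -9.55241698e-01, -2.95825460e-01,
         7.44336300e-02],
       [ 9.99999670e-01, -8.12241545e-04,  1.61293482e-05,
        -5.02108497e-04],
       [-2.55689155e-04, -2.95825350e-01,  9.55242010e-01,
        -1.42317433e-01],
       [ 0.00000000e+00,  0.00000000e+00,  0.00000000e+00,
         1.00000000e+00]])}
```

View pics/scene0.png

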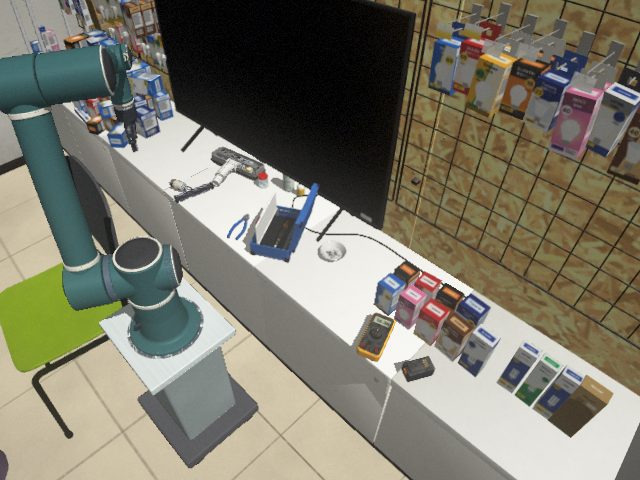

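View pics/top0.png

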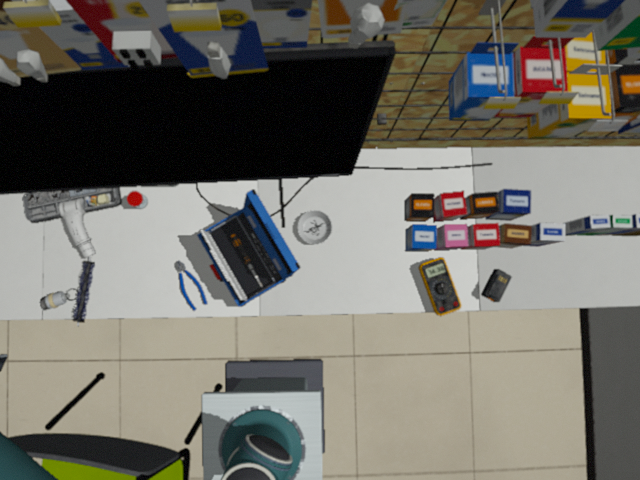

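Run:
```python
import cv2
a=cv2.imread("pics/top0.png")[180:315,170:340]
cv2.imwrite("pics/c1.png",cv2.resize(a,None,fx=4.5,fy=4.4,interpolation=cv2.INTER_CUBIC))
a=cv2.imread("pics/scene0.png")[170:275,220:350]
cv2.imwrite("pics/c2.png",cv2.resize(a,None,fx=5.5,fy=5.5,interpolation=cv2.INTER_CUBIC))
```

```text
(no output)
```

View pics/c1.png

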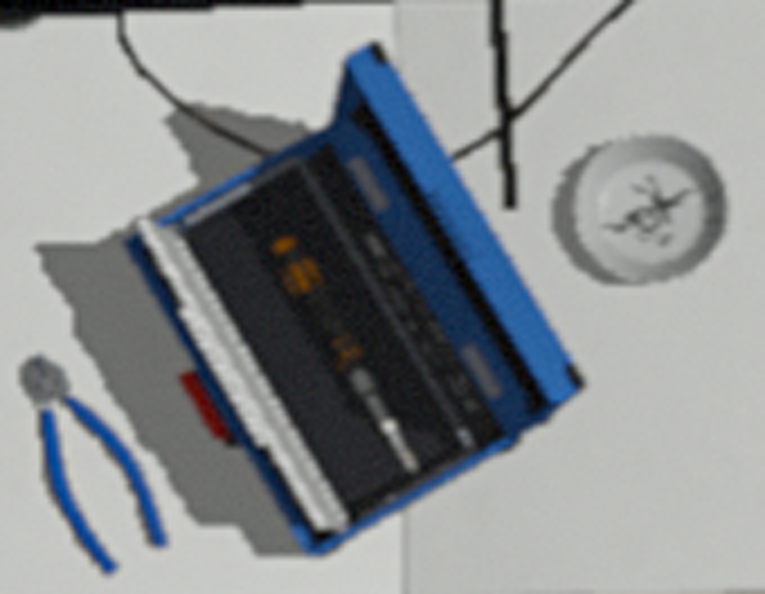

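View pics/c2.png

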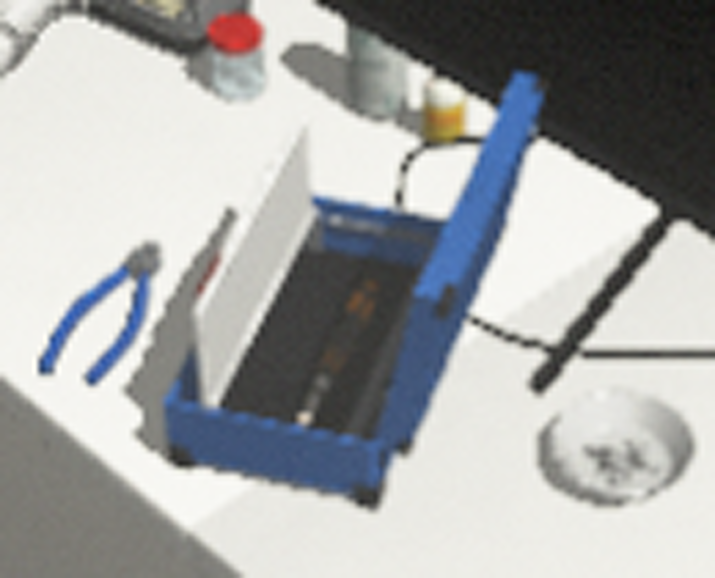

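```bash
cat > geo.py <<'E'
import numpy as np, cv2
from workcell import vision
from scipy.optimize import least_squares
def proj(n,X):
    c=vision.calibration(n); f=240/np.tan(np.radians(c["vfov"]/2))
    K=np.array([[f,0,c["cx"]],[0,f,c["cy"]],[0,0,1]])
    return cv2.projectPoints(np.array(X,float),cv2.Rodrigues(c["R"])[0],c["t"],K,c["dist"])[0][:,0]
def rot(yaw):
    return np.array([[np.cos(yaw),-np.sin(yaw),0],[np.sin(yaw),np.cos(yaw),0],[0,0,1]])
def cover(c,d,h,y): return [.07-d*np.cos(c)+h*np.sin(c),y,.06+d*np.sin(c)+h*np.cos(c)]
def leaf(l,d,h,y): return [-.045+d*np.cos(l)-h*np.sin(l),y,.0495+d*np.sin(l)+h*np.cos(l)]
E
cat > fit.py <<'E'
from geo import *
T=lambda u,v:(170+u/4.5,180+v/4.4)
S=lambda u,v:(220+u/5.5,170+v/5.5)
def model(p):
    x,y,w,l,c=p; L=lambda d,h,yy:leaf(l,d,h,yy); C=lambda d,h,yy:cover(c,d,h,yy)
    top=[([-.07,-.11,.06],T(308,552)),([-.07,.11,.06],T(130,240)),(C(.14,.022,.11),T(375,42)),(C(.14,.022,-.11),T(583,383)),
      (L(.085,-.0025,.101),T(152,218)),(L(.085,-.0025,-.101),T(348,520)),([-.079,.022,.05],T(183,378)),([-.079,-.022,.05],T(213,438))]
    sc=[(L(.085,-.0025,.101),S(306,128)),(L(.085,-.0025,-.101),S(197,318)),([-.07,-.11,.06],S(168,402)),
      (C(.14,.022,.11),S(545,85)),(C(.14,0,.11),S(520,70)),(C(.14,0,-.11),S(417,293)),(C(.14,.022,-.11),S(460,288)),([.07,-.11,.06],S(388,462))]
    R=rot(w); t=np.array([x,y,0]); out=[]
    for n,ps in(("top",top),("scene",sc)):
        out.append(proj(n,[R@np.array(q[0])+t for q in ps])-[q[1] for q in ps])
    return np.vstack(out)
r=least_squares(lambda p:model(p).ravel(),[.55,.1,-1.1,1.57,1.6],loss="soft_l1")
print(r.x); print(model(r.x).round(1))
E
python3 fit.py
```

```text
[ 0.51069563  0.0385507  -1.04632213  1.54248106  1.75890031]
[[ 1.6  1.7]
 [-1.4  0.4]
 [ 0.3 -1. ]
 [ 1.7  0. ]
 [-0.3 -0.9]
 [-2.6  0.2]
 [ 1.4 -0.3]
 [ 3.2  0.4]
 [ 0.9 -2. ]
 [ 1.6 -0.4]
 [-0.5  0.2]
 [ 0.3 -1.4]
 [-1.1 -0.6]
 [-0.3 -0.7]
 [-1.5  2.4]
 [-1.7 -2.8]]
```

```bash
cat > plan.py <<'E'
from geo import *
from workcell import read_state
from scipy.spatial.transform import Rotation as Ro, Slerp
P=np.array([.511,.0386,0]); YAW=-1.046; Rc=rot(YAW)
def w2c(p): return Rc.T@(np.array(p)-P)
def Rt(phi):
    c,s=np.cos(phi),np.sin(phi)
    return Ro.from_matrix(Rc@np.array([[-c,0,s],[0,1,0],[-s,0,-c]]))
def state():
    s=read_state(); R=Ro.from_rotvec(s["tcp_rot"]); z=Rc.T@R.as_matrix()[:,2]
    print("t",round(s["time"],2),"case",w2c(s["tool_pos"]).round(4),"z",z.round(3),"F",(Rc.T@s["wrist_force"]).round(1),"q",s["q"].round(2))
    return s,R
def rows(way,start=None):
    """way: list of (case pos, phi, n); prints rows"""
    s,R=state(); p=np.array(s["tool_pos"]) if start is None else P+Rc@np.array(start)
    tu=[];dp=[]
    for q,phi,n in way:
        q=P+Rc@np.array(q); R1=Rt(phi)
        sl=Slerp([0,1],Ro.concatenate([R,R1])); 
        for i in range(n):
            Ra,Rb=sl(i/n),sl((i+1)/n)
            dp.append(Ra.inv().apply((q-p)/n).round(4).tolist()); tu.append((Ra.inv()*Rb).as_rotvec().round(3).tolist())
        p,R=q,R1
    print(tu);print(dp)
E
python3 - <<'E'
from plan import *
rows([((-.12,0,.17),np.radians(30),16)])
E
```

```text
t 0.1 case [-0.5974  0.0991  0.2301] z [ 0.001 -0.002 -1.   ] F [ 1.1  0.5 -0.2] q [ 1.08  0.26  1.61  0.    1.27 -0.04]
[[0.01, -0.032, 0.036], [0.01, -0.032, 0.036], [0.01, -0.032, 0.036], [0.01, -0.032, 0.036], [0.01, -0.032, 0.036], [0.01, -0.032, 0.036], [0.01, -0.032, 0.036], [0.01, -0.032, 0.036], [0.01, -0.032, 0.036], [0.01, -0.032, 0.036], [0.01, -0.032, 0.036], [0.01, -0.032, 0.036], [0.01, -0.032, 0.036], [0.01, -0.032, 0.036], [0.01, -0.032, 0.036], [0.01, -0.032, 0.036]]
[[-0.0214, -0.0217, 0.0038], [-0.022, -0.0209, 0.0047], [-0.0226, -0.02, 0.0056], [-0.0231, -0.0192, 0.0065], [-0.0235, -0.0183, 0.0074], [-0.0239, -0.0173, 0.0083], [-0.0243, -0.0164, 0.0093], [-0.0245, -0.0154, 0.0102], [-0.0247, -0.0144, 0.0111], [-0.0249, -0.0134, 0.012], [-0.0249, -0.0124, 0.0129], [-0.0249, -0.0114, 0.0139], [-0.0249, -0.0103, 0.0147], [-0.0247, -0.0093, 0.0156], [-0.0245, -0.0083, 0.0165], [-0.0243, -0.0072, 0.0173]]
```

Call:
jog_arm(turn=[[0.01,-0.032,0.036],[0.01,-0.032,0.036],[0.01,-0.032,0.036],[0.01,-0.032,0.036],[0.01,-0.032,0.036],[0.01,-0.032,0.036],[0.01,-0.032,0.036],[0.01,-0.032,0.036],[0.01,-0.032,0.036],[0.01,-0.032,0.036],[0.01,-0.032,0.036],[0.01,-0.032,0.036],[0.01,-0.032,0.036],[0.01,-0.032,0.036],[0.01,-0.032,0.036],[0.01,-0.032,0.036]], delta_pos=[[-0.021,-0.022,0.004],[-0.022,-0.021,0.005],[-0.023,-0.02,0.006],[-0.023,-0.019,0.0065],[-0.0235,-0.018,0.0075],[-0.024,-0.017,0.008],[-0.024,-0.016,0.009],[-0.0245,-0.015,0.01],[-0.0245,-0.014,0.011],[-0.025,-0.013,0.012],[-0.025,-0.012,0.013],[-0.025,-0.011,0.014],[-0.025,-0.01,0.015],[-0.0245,-0.009,0.0155],[-0.0245,-0.008,0.0165],[-0.0245,-0.007,0.0175]], gripper=[0,0,0,0,0,0,0,0,0,0,0,0,0,0,0,0])

```text
time: 1.43
tool_pos: [0.4537, 0.144, 0.1712]
tcp_rot: [1.332, 2.304, -0.366]
wrist_force: [-0.5, -0.4, 1.0]
width: -0.004
grip_force: 0.0
```

Run:
```python
from plan import *
state()
cv2.imwrite("pics/w1.png",vision.read_camera("wrist")[:,:,::-1])
```

```text
t 1.43 case [-0.12    0.0032  0.1712] z [ 0.506 -0.005 -0.863] F [ 0.1 -0.7  1. ] q [ 0.63 -0.03  2.14 -0.58  1.16  0.38]
```

View pics/w1.png

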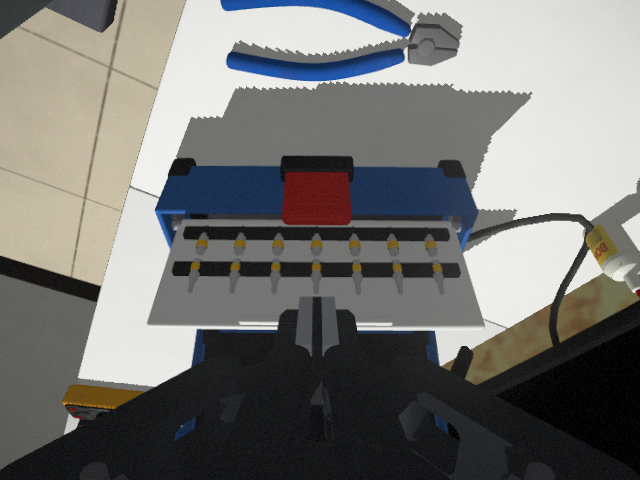

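Run:
```python
from plan import *
s,R=state(); c=vision.calibration("wrist"); M=c["mount"]; f=240/np.tan(np.radians(c["vfov"]/2))
K=np.array([[f,0,c["cx"]],[0,f,c["cy"]],[0,0,1]])
Twt=np.eye(4);Twt[:3,:3]=R.as_matrix();Twt[:3,3]=s["tool_pos"]; Tcw=np.linalg.inv(Twt@M)
px=np.array([(157,211),(476,209),(148,324),(483,326),(160,208),(238,322),(393,324)],float)
def mod(p):
    x,y,w,l=p
    X=[[-.07,-.11,.06],[-.07,.11,.06],leaf(l,.085,.0025,-.101),leaf(l,.085,.0025,.101),[-.07,-.11,.06],leaf(l,.082,.0065,-.045),leaf(l,.082,.0065,.045)]
    X=np.array(X)@rot(w).T+[x,y,0]
    return cv2.projectPoints(X,cv2.Rodrigues(Tcw[:3,:3])[0],Tcw[:3,3],K,c["dist"])[0][:,0]-px
print(mod([.511,.0386,-1.046,1.54]).round(1).tolist())
r=least_squares(lambda p:mod(p).ravel(),[.511,.0386,-1.046,1.54]);print(r.x,r.fun.round(1))
print(w2c([r.x[0],r.x[1],0]))
```

```text
t 1.48 case [-0.1165  0.0006  0.17  ] z [ 0.51  -0.011 -0.86 ] F [ 2.8 -1.8 -0.9] q [ 0.62 -0.03  2.14 -0.58  1.17  0.38]
[[-3.2, -0.4], [6.5, 1.6], [-0.9, 3.8], [5.1, 2.9], [-6.2, 2.6], [1.9, -1.0], [1.1, -2.5]]
[ 0.51088407  0.03743264 -1.05255868  1.54927047] [-3.5 -0.1  5.4  3.4 -1.8  3.3  4.1  3.6 -6.5  2.9  1.2 -1.1  0.3 -2.1]
[ 0.00095218 -0.00068522  0.        ]
```

```bash
sed -i 's/\.0386,0\]); YAW=-1.046/.038,0]); YAW=-1.05/' plan.py
cat > leafpath.py <<'E'
from plan import *
phi=np.radians(30); ax=np.array([np.cos(phi),np.sin(phi)])
def tcp(l,dc=.073):
    e=np.array([np.cos(l),np.sin(l)]); n=np.array([-e[1],e[0]])
    o=np.linspace(-.011,.011,23)[:,None]*ax; d=dc+o@e; h=o@n
    surf=np.where(d<.064,.008,np.where((d>.080)&(d<.084),.004,0.)); 
    p=np.array([-.045,.0495])+dc*e+n*(.0025+(surf-h).max()); return np.array([p[0],0,p[1]])
if __name__=="__main__":
    pts=[tcp(l) for l in np.linspace(1.6,-.03,22)]
    print(np.round(pts,3).tolist())
    a=pts[0]+[-.012,0,0]
    rows([(a,phi,4)]+[(p,phi,1) for p in pts[:16]])
E
python3 leafpath.py
```

```text
[[-0.059, 0.0, 0.122], [-0.053, 0.0, 0.123], [-0.047, 0.0, 0.123], [-0.045, 0.0, 0.124], [-0.038, 0.0, 0.124], [-0.032, 0.0, 0.123], [-0.026, 0.0, 0.121], [-0.02, 0.0, 0.119], [-0.014, 0.0, 0.116], [-0.008, 0.0, 0.113], [-0.003, 0.0, 0.11], [0.003, 0.0, 0.106], [0.007, 0.0, 0.102], [0.01, 0.0, 0.098], [0.013, 0.0, 0.095], [0.016, 0.0, 0.091], [0.019, 0.0, 0.087], [0.022, 0.0, 0.082], [0.024, 0.0, 0.078], [0.026, 0.0, 0.073], [0.027, 0.0, 0.068], [0.028, 0.0, 0.064]]
t 1.48 case [-0.117   0.0005  0.17  ] z [ 0.51  -0.009 -0.86 ] F [ 2.8 -1.8 -0.9] q [ 0.62 -0.03  2.14 -0.58  1.17  0.38]
[[-0.002, 0.003, 0.0], [-0.002, 0.003, 0.0], [-0.002, 0.003, 0.0], [-0.002, 0.003, 0.0], [0.0, 0.0, 0.0], [0.0, 0.0, 0.0], [0.0, 0.0, 0.0], [0.0, 0.0, 0.0], [0.0, 0.0, 0.0], [0.0, 0.0, 0.0], [0.0, 0.0, 0.0], [0.0, 0.0, 0.0], [0.0, 0.0, 0.0], [0.0, 0.0, 0.0], [0.0, 0.0, 0.0], [0.0, 0.0, 0.0], [0.0, 0.0, 0.0], [0.0, 0.0, 0.0], [0.0, 0.0, 0.0], [0.0, 0.0, 0.0]]
[[-0.0037, 0.0, 0.0161], [-0.0038, -0.0, 0.0161], [-0.0038, -0.0, 0.0161], [-0.0039, -0.0001, 0.0161], [-0.0104, 0.0, 0.006], [-0.0057, -0.0, 0.0023], [-0.0056, 0.0, 0.0028], [-0.0023, 0.0, 0.0006], [-0.0053, -0.0, 0.0035], [-0.005, -0.0, 0.004], [-0.0046, 0.0, 0.0044], [-0.0043, -0.0, 0.0048], [-0.0038, 0.0, 0.0052], [-0.0034, 0.0, 0.0055], [-0.0029, 0.0, 0.0058], [-0.0024, -0.0, 0.0061], [-0.0017, 0.0, 0.0053], [-0.0012, -0.0, 0.0048], [-0.0009, 0.0, 0.0049], [-0.0006, -0.0, 0.0048]]
```

Call:
jog_arm(turn=[[0,0,0],[0,0,0],[0,0,0],[0,0,0],[0,0,0],[0,0,0],[0,0,0],[0,0,0],[0,0,0],[0,0,0],[0,0,0],[0,0,0],[0,0,0],[0,0,0],[0,0,0],[0,0,0],[0,0,0],[0,0,0],[0,0,0],[0,0,0]], delta_pos=[[-0.0037,0.0,0.016],[-0.0038,0,0.016],[-0.0038,0,0.016],[-0.0039,0,0.016],[-0.0104,0.0,0.006],[-0.0057,0,0.0023],[-0.0056,0.0,0.0028],[-0.0023,0.0,0.0006],[-0.0053,0,0.0035],[-0.005,0,0.004],[-0.0046,0.0,0.0044],[-0.0043,0,0.0048],[-0.0038,0.0,0.0052],[-0.0034,0.0,0.0055],[-0.0029,0.0,0.0058],[-0.0024,0,0.0061],[-0.0017,0.0,0.0053],[-0.0012,0,0.0048],[-0.0009,0.0,0.0049],[-0.0006,0,0.0048]], gripper=[0,0,0,0,0,0,0,0,0,0,0,0,0,0,0,0,0,0,0,0])

```text
time: 3.15
tool_pos: [0.5203, 0.0297, 0.0931]
tcp_rot: [1.33, 2.305, -0.365]
wrist_force: [0.3, 0.5, 1.4]
width: -0.003
grip_force: 0.5
```

Run:
```python
from leafpath import *
cv2.imwrite("pics/w2.png",vision.read_camera("wrist")[:,:,::-1])
pts=[tcp(l) for l in np.linspace(1.6,-.03,22)]
rows([(p,phi,1) for p in pts[16:]],start=pts[15])
```

```text
t 3.2 case [0.0119 0.0033 0.0923] z [ 0.505 -0.004 -0.863] F [ 0.1 -0.4 -0.3] q [ 0.34  0.08  2.2  -0.69  0.89  0.27]
[[-0.004, 0.005, 0.004], [0.0, 0.0, 0.0], [0.0, 0.0, 0.0], [0.0, 0.0, 0.0], [0.0, 0.0, 0.0], [0.0, 0.0, 0.0]]
[[-0.0003, 0.0, 0.0049], [0.0, -0.0, 0.0049], [0.0003, -0.0, 0.0049], [0.0007, -0.0, 0.0049], [0.001, 0.0, 0.0049], [0.0013, -0.0, 0.0049]]
```

View pics/w2.png

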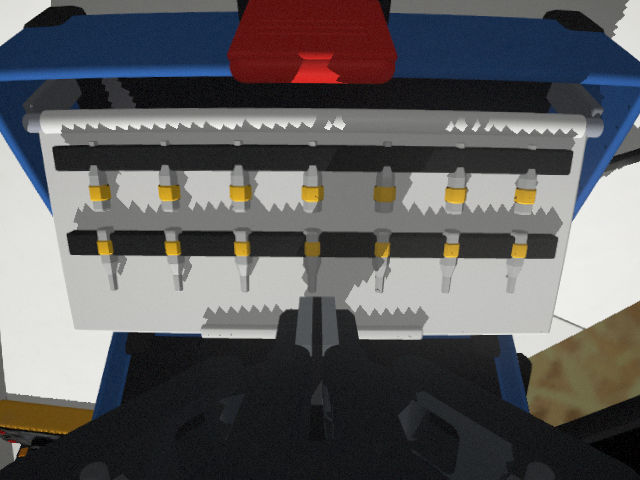

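Call:
jog_arm(turn=[[0,0,0],[0,0,0],[0,0,0],[0,0,0],[0,0,0],[0,0,0],[0,0,0],[0,0,0]], delta_pos=[[0,0,0.005],[0,0,0.005],[0.0003,0,0.005],[0.0007,0,0.005],[0.001,0,0.005],[0.0013,0,0.005],[0.001,0,0.002],[0,0,0]], gripper=[0,0,0,0,0,0,0,0])

```text
time: 3.87
tool_pos: [0.5256, 0.0191, 0.0626]
tcp_rot: [1.331, 2.307, -0.366]
wrist_force: [0.2, -0.1, 0.1]
width: 0.004
grip_force: 0.0
```

Run:
```python
from leafpath import *
s,_=state()
```

```text
t 3.87 case [0.0237 0.0032 0.0626] z [ 0.504 -0.003 -0.864] F [0.2 0.2 0.1] q [ 0.32  0.13  2.21 -0.73  0.83  0.31]
```

Call:
jog_arm(turn=[[0,0,0],[0,0,0],[0,0,0],[0,0,0],[0,0,0]], delta_pos=[[0,0,0.002],[0,0,0.002],[0,0,0.002],[0,0,0.002],[0,0,0]], gripper=[0,0,0,0,0])

```text
time: 4.28
tool_pos: [0.5279, 0.0157, 0.0563]
tcp_rot: [1.331, 2.306, -0.365]
wrist_force: [0.7, -0.2, -0.4]
width: 0.006
grip_force: 0.0
```

Run:
```python
from leafpath import *
s,_=state()
cv2.imwrite("pics/w3.png",vision.read_camera("wrist")[:,:,::-1])
```

```text
t 4.28 case [0.0278 0.0036 0.0563] z [ 0.504 -0.003 -0.863] F [ 0.6  0.5 -0.4] q [ 0.31  0.14  2.21 -0.74  0.82  0.32]
```

View pics/w3.png

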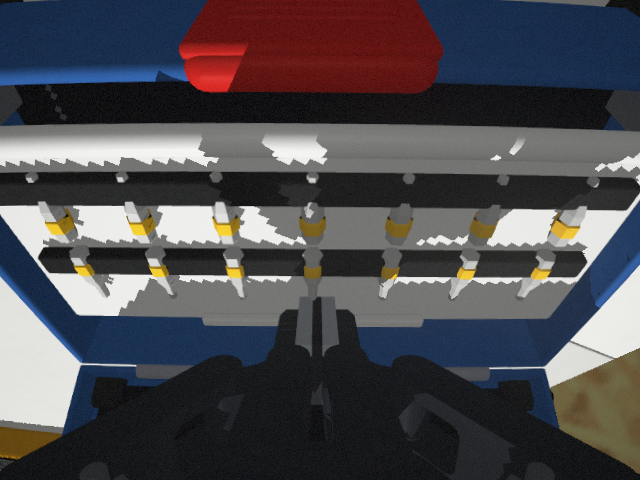

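Call:
jog_arm(turn=[[0,0,0],[0,0,0],[0,0,0]], delta_pos=[[0.0005,0,0.0015],[0.0005,0,0.0015],[0,0,0]], gripper=[0,0,0])

```text
time: 4.58
tool_pos: [0.5285, 0.0155, 0.0553]
tcp_rot: [1.332, 2.303, -0.366]
wrist_force: [-11.2, 5.0, 16.4]
width: -0.001
grip_force: 8.2
```

Run:
```python
from leafpath import *
s,_=state()
```

```text
t 4.58 case [0.0282 0.0039 0.0553] z [ 0.505 -0.003 -0.863] F [-9.9 -7.2 16.4] q [ 0.31  0.15  2.21 -0.75  0.82  0.32]
```

Run:
```python
from plan import *
for a,b in(((353,174),(382,224)),):
    r=least_squares(lambda X:np.r_[proj("top",[X])[0]-a,proj("scene",[X])[0]-b],[.75,-.1,.1]);print(r.x,r.fun.round(1))
ph=np.radians(-20)
rows([((-.02,0.002,.142),np.radians(30),3),((-.02,0,.26),np.radians(20),5),((.20,0,.26),ph,12)])
```

```text
[ 0.71078711 -0.25453955  0.13410162] [ 0.8 -0.9 -1.6  0.2]
t 4.58 case [0.0282 0.0039 0.0553] z [ 0.505 -0.003 -0.863] F [-9.9 -7.2 16.4] q [ 0.31  0.15  2.21 -0.75  0.82  0.32]
[[-0.001, 0.002, 0.001], [-0.001, 0.002, 0.001], [-0.001, 0.002, 0.001], [0.0, 0.035, -0.0], [-0.0, 0.035, 0.0], [0.0, 0.035, 0.0], [0.0, 0.035, -0.0], [0.0, 0.035, -0.0], [0.0, 0.058, 0.0], [-0.0, 0.058, 0.0], [-0.0, 0.058, -0.0], [0.0, 0.058, 0.0], [0.0, 0.058, -0.0], [-0.0, 0.058, 0.0], [0.0, 0.058, -0.0], [-0.0, 0.058, 0.0], [0.0, 0.058, -0.0], [0.0, 0.058, -0.0], [0.0, 0.058, 0.0], [0.0, 0.058, -0.0]]
[[-0.0007, -0.0007, -0.033], [-0.0007, -0.0007, -0.033], [-0.0006, -0.0007, -0.033], [-0.0118, -0.0004, -0.0204], [-0.0111, -0.0004, -0.0208], [-0.0103, -0.0004, -0.0212], [-0.0096, -0.0004, -0.0216], [-0.0088, -0.0004, -0.0219], [-0.0172, -0.0, 0.0063], [-0.0176, -0.0, 0.0053], [-0.0178, -0.0, 0.0042], [-0.0181, -0.0, 0.0032], [-0.0182, -0.0, 0.0021], [-0.0183, -0.0, 0.0011], [-0.0183, -0.0, -0.0], [-0.0183, -0.0, -0.0011], [-0.0182, -0.0, -0.0021], [-0.0181, -0.0, -0.0032], [-0.0178, -0.0, -0.0042], [-0.0176, -0.0, -0.0053]]
```

Run:
```python
from plan import *
ph=np.radians(-12)
rows([((-.02,0.002,.142),np.radians(30),3),((-.02,0,.27),np.radians(15),6),((.15,0,.27),ph,10)])
```

```text
t 4.58 case [0.0282 0.0039 0.0553] z [ 0.505 -0.003 -0.863] F [-9.9 -7.2 16.4] q [ 0.31  0.15  2.21 -0.75  0.82  0.32]
[[-0.001, 0.002, 0.001], [-0.001, 0.002, 0.001], [-0.001, 0.002, 0.001], [0.0, 0.044, 0.0], [-0.0, 0.044, -0.0], [0.0, 0.044, 0.0], [0.0, 0.044, 0.0], [-0.0, 0.044, -0.0], [0.0, 0.044, 0.0], [0.0, 0.047, 0.0], [0.0, 0.047, 0.0], [-0.0, 0.047, -0.0], [-0.0, 0.047, -0.0], [0.0, 0.047, 0.0], [-0.0, 0.047, 0.0], [-0.0, 0.047, 0.0], [0.0, 0.047, -0.0], [-0.0, 0.047, 0.0], [0.0, 0.047, -0.0]]
[[-0.0007, -0.0007, -0.033], [-0.0007, -0.0007, -0.033], [-0.0006, -0.0007, -0.033], [-0.0107, -0.0003, -0.0185], [-0.0099, -0.0003, -0.0189], [-0.009, -0.0003, -0.0193], [-0.0082, -0.0003, -0.0197], [-0.0073, -0.0003, -0.02], [-0.0064, -0.0003, -0.0203], [-0.0164, 0.0, 0.0044], [-0.0166, 0.0, 0.0036], [-0.0168, 0.0, 0.0028], [-0.0169, 0.0, 0.002], [-0.017, 0.0, 0.0012], [-0.017, 0.0, 0.0004], [-0.017, 0.0, -0.0004], [-0.017, 0.0, -0.0012], [-0.0169, 0.0, -0.002], [-0.0168, 0.0, -0.0027]]
```

Call:
jog_arm(turn=[[0,0,0],[0,0,0],[0,0,0],[0,0.044,0],[0,0.044,0],[0,0.044,0],[0,0.044,0],[0,0.044,0],[0,0.044,0],[0,0.047,0],[0,0.047,0],[0,0.047,0],[0,0.047,0],[0,0.047,0],[0,0.047,0],[0,0.047,0],[0,0.047,0],[0,0.047,0],[0,0.047,0]], delta_pos=[[0,0,-0.033],[0,0,-0.033],[0,0,-0.033],[-0.0107,-0.001,-0.0185],[-0.01,-0.001,-0.019],[-0.009,-0.0005,-0.0193],[-0.008,-0.0005,-0.0197],[-0.0073,-0.0003,-0.02],[-0.0064,-0.0003,-0.0203],[-0.0164,0,0.0044],[-0.0166,0,0.0036],[-0.0168,0,0.0028],[-0.017,0,0.002],[-0.017,0,0.0012],[-0.017,0,0.0004],[-0.017,0,-0.0004],[-0.017,0,-0.0012],[-0.017,0,-0.002],[-0.0168,0,-0.0027]], gripper=[0,0,0,0,0,0,0,0,0,0,0,0,0,0,0,0,0,0,0])

```text
time: 6.17
tool_pos: [0.586, -0.0909, 0.2678]
tcp_rot: [-1.48, -2.559, -0.149]
wrist_force: [-0.2, -0.0, 0.5]
width: -0.004
grip_force: 0.0
```

Run:
```python
from plan import *
state()
a=vision.read_camera("top")[:,:,::-1][150:330,150:370]; b=vision.read_camera("scene")[:,:,::-1][130:290,200:390]
a=cv2.resize(a,(440,400)); b=cv2.resize(b,(360,400)) ; cv2.imwrite("pics/m1.png",cv2.hconcat([a,b]))
```

```text
t 6.17 case [0.1492 0.0009 0.2678] z [-0.206 -0.004 -0.979] F [-0.1 -0.2  0.5] q [-0.28  0.18  1.65  0.14  1.46 -0.83]
```

View pics/m1.png

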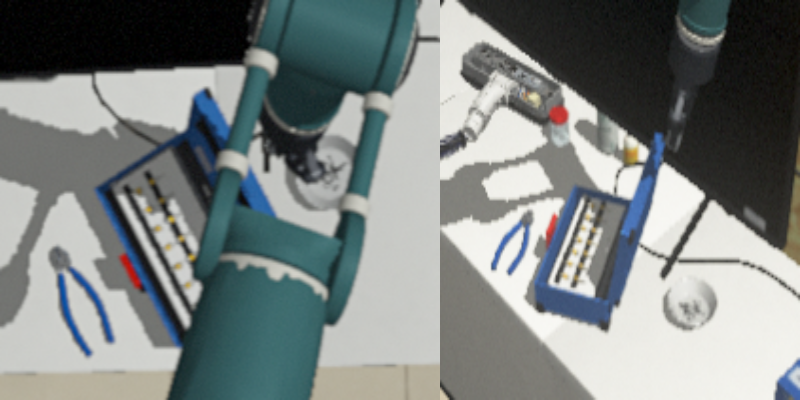

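```bash
cat > coverpath.py <<'E'
from plan import *
phi=np.radians(-12); ax=np.array([np.cos(phi),np.sin(phi)])
def tcp(c,dc=.115):
    e=np.array([-np.cos(c),np.sin(c)]); n=np.array([np.sin(c),np.cos(c)])
    o=np.linspace(-.011,.011,23)[:,None]*ax; h=o@n
    p=np.array([.07,.06])+dc*e+n*(.022-h.min()); return np.array([p[0],0,p[1]])
C=np.linspace(1.85,.12,30)
if __name__=="__main__":
    pts=[tcp(c) for c in C]; print(np.round(pts,3).tolist())
    rows([((.15,0,pts[0][2]),phi,4)]+[(p,phi,1) for p in pts[:16]])
    print("--"); rows([(p,phi,1) for p in pts[16:]],start=pts[15])
E
python3 coverpath.py
```

```text
[[0.133, 0.0, 0.161], [0.127, 0.0, 0.165], [0.121, 0.0, 0.168], [0.114, 0.0, 0.171], [0.107, 0.0, 0.174], [0.101, 0.0, 0.176], [0.093, 0.0, 0.177], [0.086, 0.0, 0.178], [0.079, 0.0, 0.179], [0.071, 0.0, 0.179], [0.064, 0.0, 0.179], [0.057, 0.0, 0.178], [0.049, 0.0, 0.177], [0.042, 0.0, 0.176], [0.035, 0.0, 0.173], [0.028, 0.0, 0.171], [0.021, 0.0, 0.168], [0.014, 0.0, 0.164], [0.007, 0.0, 0.16], [0.001, 0.0, 0.156], [-0.005, 0.0, 0.151], [-0.01, 0.0, 0.146], [-0.016, 0.0, 0.141], [-0.021, 0.0, 0.135], [-0.025, 0.0, 0.129], [-0.029, 0.0, 0.122], [-0.033, 0.0, 0.116], [-0.036, 0.0, 0.109], [-0.039, 0.0, 0.103], [-0.041, 0.0, 0.097]]
t 6.27 case [0.1516 0.0004 0.2662] z [-0.205 -0.005 -0.979] F [ 0.4 -1.   0.8] q [-0.28  0.19  1.65  0.14  1.46 -0.83]
[[-0.001, 0.001, -0.001], [-0.001, 0.001, -0.001], [-0.001, 0.001, -0.001], [-0.001, 0.001, -0.001], [0.0, 0.0, 0.0], [0.0, 0.0, 0.0], [0.0, 0.0, 0.0], [0.0, 0.0, 0.0], [0.0, 0.0, 0.0], [0.0, 0.0, 0.0], [0.0, 0.0, 0.0], [0.0, 0.0, 0.0], [0.0, 0.0, 0.0], [0.0, 0.0, 0.0], [0.0, 0.0, 0.0], [0.0, 0.0, 0.0], [0.0, 0.0, 0.0], [0.0, 0.0, 0.0], [0.
[... 506 characters left out ...]
4]]
--
t 6.27 case [0.1516 0.0004 0.2662] z [-0.205 -0.005 -0.979] F [ 0.4 -1.   0.8] q [-0.28  0.19  1.65  0.14  1.46 -0.83]
[[-0.005, 0.003, -0.003], [0.0, 0.0, 0.0], [0.0, 0.0, 0.0], [0.0, 0.0, 0.0], [0.0, 0.0, 0.0], [0.0, 0.0, 0.0], [0.0, 0.0, 0.0], [0.0, 0.0, 0.0], [0.0, 0.0, 0.0], [0.0, 0.0, 0.0], [0.0, 0.0, 0.0], [0.0, 0.0, 0.0], [0.0, 0.0, 0.0], [0.0, 0.0, 0.0]]
[[0.0062, 0.0, 0.0044], [0.0059, 0.0, 0.0048], [0.0055, 0.0, 0.0052], [0.0052, -0.0, 0.0055], [0.0049, 0.0, 0.0059], [0.0045, -0.0, 0.0062], [0.0041, 0.0, 0.0065], [0.0036, -0.0, 0.0067], [0.0032, -0.0, 0.0069], [0.0027, 0.0, 0.0071], [0.0023, 0.0, 0.0073], [0.0018, -0.0, 0.0074], [0.0013, 0.0, 0.0069], [0.001, -0.0, 0.0063]]
```

Call:
jog_arm(turn=[[0,0,0],[0,0,0],[0,0,0],[0,0,0],[0,0,0],[0,0,0],[0,0,0],[0,0,0],[0,0,0],[0,0,0],[0,0,0],[0,0,0],[0,0,0],[0,0,0],[0,0,0],[0,0,0],[0,0,0],[0,0,0],[0,0,0],[0,0,0]], delta_pos=[[-0.005,0,0.0257],[-0.005,0.0,0.0257],[-0.005,0,0.0257],[-0.005,0,0.0257],[0.0162,0,0.0035],[0.0067,0.0,-0.0022],[0.007,0,-0.0018],[0.007,0,-0.0014],[0.0072,0.0,-0.001],[0.0072,0.0,-0.0005],[0.0073,0,0],[0.0073,0.0,0.0004],[0.0073,0.0,0.0008],[0.0073,0,0.0013],[0.0072,0.0,0.0018],[0.0071,0.0,0.0022],[0.007,0,0.0027],[0.0068,0,0.0031],[0.0066,0.0,0.0036],[0.0064,0,0.004]], gripper=[0,0,0,0,0,0,0,0,0,0,0,0,0,0,0,0,0,0,0,0])

```text
time: 7.93
tool_pos: [0.523, 0.0177, 0.1714]
tcp_rot: [-1.48, -2.561, -0.147]
wrist_force: [1.5, -1.8, -0.5]
width: -0.001
grip_force: 0.7
```

Run:
```python
from plan import *
state()
a=vision.read_camera("wrist")[:,:,::-1]; b=vision.read_camera("scene")[:,:,::-1][150:280,210:340]
a=cv2.resize(a,(440,330)); b=cv2.resize(b,(330,330)) ; cv2.imwrite("pics/m2.png",cv2.hconcat([a,b]))
```

```text
t 7.93 case [0.0236 0.0003 0.1714] z [-0.204 -0.005 -0.979] F [ 2.3  0.4 -0.5] q [-0.12  0.1   1.92  0.17  1.25 -0.71]
```

View pics/m2.png

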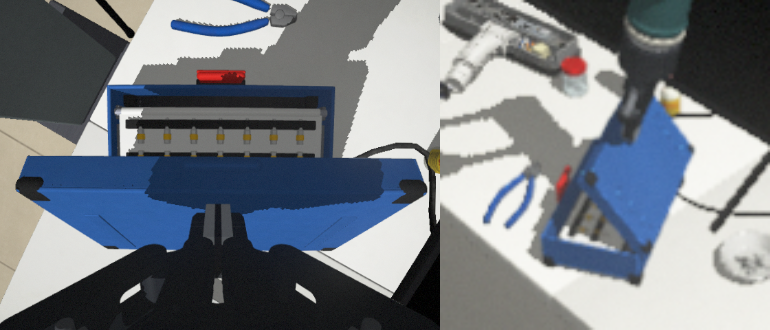

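Call:
jog_arm(turn=[[0,0,0],[0,0,0],[0,0,0],[0,0,0],[0,0,0],[0,0,0],[0,0,0],[0,0,0],[0,0,0],[0,0,0],[0,0,0],[0,0,0],[0,0,0],[0,0,0]], delta_pos=[[0.0062,0.0,0.0044],[0.006,0.0,0.0048],[0.0055,0.0,0.0052],[0.0052,0,0.0055],[0.005,0.0,0.006],[0.0045,0,0.0062],[0.004,0.0,0.0065],[0.0036,0,0.0067],[0.0032,0,0.007],[0.0027,0.0,0.007],[0.0023,0.0,0.0073],[0.0018,0,0.0074],[0.0013,0.0,0.007],[0.001,0,0.0063]], gripper=[0,0,0,0,0,0,0,0,0,0,0,0,0,0])

```text
time: 9.2
tool_pos: [0.4885, 0.077, 0.0961]
tcp_rot: [-1.48, -2.561, -0.147]
wrist_force: [0.2, 0.4, 0.7]
width: 0.003
grip_force: 0.5
```

Run:
```python
from plan import *
state()
```

```text
t 9.2 case [-0.045  -0.0001  0.0961] z [-0.204 -0.005 -0.979] F [-0.3  0.4  0.7] q [-0.02  0.12  2.06  0.2   1.08 -0.64]
```

Call:
jog_arm(turn=[[0,0,0],[0,0,0],[0,0,0],[0,0,0],[0,0,0]], delta_pos=[[-0.0004,0,0.002],[-0.0004,0,0.002],[-0.0003,0,0.0015],[-0.0003,0,0.0015],[0,0,0]], gripper=[0,0,0,0,0])

```text
time: 9.62
tool_pos: [0.4882, 0.077, 0.0914]
tcp_rot: [-1.479, -2.559, -0.147]
wrist_force: [-6.4, 0.5, 13.3]
width: -0.002
grip_force: 5.9
```

Run:
```python
from plan import *
state()
```

```text
t 9.62 case [-0.0452 -0.0004  0.0914] z [-0.206 -0.006 -0.979] F [-3.6 -5.3 13.3] q [-0.02  0.12  2.06  0.2   1.08 -0.65]
```

Call:
jog_arm(turn=[[0,0,0],[0,0,0],[0,0,0]], delta_pos=[[-0.0002,0,0.001],[-0.0002,0,0.001],[0,0,0]], gripper=[0,0,0])

```text
time: 9.87
tool_pos: [0.4879, 0.0775, 0.0888]
tcp_rot: [-1.479, -2.558, -0.148]
wrist_force: [-3.7, 3.0, 7.3]
width: 0.003
grip_force: 3.5
```

Run:
```python
from plan import *
state()
```

```text
t 9.87 case [-0.0457 -0.0004  0.0888] z [-0.207 -0.005 -0.978] F [-4.4 -1.7  7.3] q [-0.02  0.13  2.06  0.2   1.07 -0.65]
```

Force fell as it slid into the catch; press on.

Call:
jog_arm(turn=[[0,0,0],[0,0,0],[0,0,0],[0,0,0],[0,0,0]], delta_pos=[[-0.0003,0,0.0015],[-0.0003,0,0.0015],[-0.0003,0,0.0015],[-0.0003,0,0.0015],[0,0,0]], gripper=[0,0,0,0,0])

```text
time: 10.28
tool_pos: [0.4893, 0.0766, 0.0831]
tcp_rot: [-1.48, -2.561, -0.148]
wrist_force: [-4.5, -0.6, 10.8]
width: 0.003
grip_force: 5.4
```

Run:
```python
from plan import *
state()
```

```text
t 10.28 case [-0.0443  0.0004  0.0831] z [-0.204 -0.004 -0.979] F [-1.7 -4.2 10.8] q [-0.02  0.14  2.07  0.2   1.06 -0.65]
```

Call:
jog_arm(turn=[[0,0,0],[0,0,0],[0,0,0]], delta_pos=[[-0.0003,0,0.0015],[-0.0003,0,0.0015],[0,0,0]], gripper=[0,0,0])

```text
time: 10.53
tool_pos: [0.4895, 0.0768, 0.0826]
tcp_rot: [-1.479, -2.561, -0.148]
wrist_force: [-10.2, -2.2, 26.5]
width: 0.001
grip_force: 13.7
```

Run:
```python
from plan import *
state()
```

```text
t 10.53 case [-0.0443  0.0006  0.0826] z [-0.205 -0.004 -0.979] F [ -3.2 -10.   26.5] q [-0.02  0.14  2.07  0.2   1.06 -0.65]
```

Stiff stop at the shut height: it has snapped. Retreat upward, then check.

Call:
jog_arm(turn=[[0,0,0],[0,0,0],[0,0,0],[0,0,0],[0,0,0],[0,0,0],[0,0,0],[0,0,0],[0,0,0],[0,0,0],[0,0,0],[0,0,0]], delta_pos=[[0,0,-0.005],[0,0,-0.01],[0,0,-0.02],[0,0,-0.02],[0,0,-0.02],[0,0,-0.02],[0.02,0,-0.02],[0.025,0,-0.01],[0.03,0,0],[0.03,0,0],[0.01,0,0],[0,0,0]], gripper=[0,0,0,0,0,0,0,0,0,0,0,0])

```text
time: 11.53
tool_pos: [0.4452, 0.1537, 0.225]
tcp_rot: [-1.477, -2.564, -0.148]
wrist_force: [0.3, 0.4, 0.3]
width: -0.0
grip_force: 0.0
```

Run:
```python
from plan import *
state()
a=vision.read_camera("wrist")[:,:,::-1]; b=vision.read_camera("scene")[:,:,::-1][150:280,210:340]
a=cv2.resize(a,(440,330)); b=cv2.resize(b,(330,330)) ; cv2.imwrite("pics/m3.png",cv2.hconcat([a,b]))
```

```text
t 11.53 case [-0.1331  0.0005  0.225 ] z [-0.203 -0.004 -0.979] F [-0.2  0.4  0.3] q [ 0.14 -0.08  2.    0.2   1.3  -0.45]
```

View pics/m3.png

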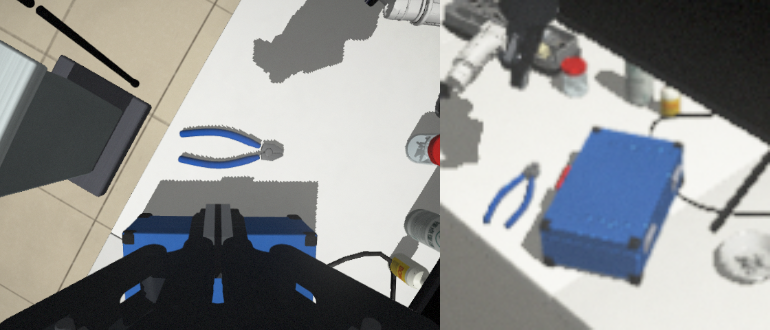

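```bash
python3 -c "
from workcell import ticket
print(ticket.finish_job())"
```

```text
the job is handed in; nothing more can be done
None
```

The bit leaf is flat and the cover is shut: it dropped past the catch onto a hard stop at the shut height, and I handed the job in at about 11.5 s; I inferred that the catch sprang back from the press force and height, with no close view of it.

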